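# Present a spectrometer lamp to the inspection camera

### The arm

A 6-joint arm with a two-finger parallel gripper is mounted at the origin on a cart in front of the work surface, level with it; the furniture and walls round the work are solid. World frame = base frame: x ahead of the robot, y to its left, z up, the work surface at z = 0. Lengths are in mm, angles in degrees, forces in N, time in s.
With the tool pointing down it reaches from about 350 to 775 mm from the base axis. Payload 5.5 kg.
Tool frame: the origin (TCP) lies at the very end of the fingers, on their centre line; the grasp point (between the pads) lies 19 mm behind it; z points along the fingers, y is the direction in which the jaws open and shut (so a half turn about z gives the same grasp; the last joint's range is limited). The gripper opens to 85 mm and grips with 20 to 120 N. Pads are 22 mm wide; open, the fingers measure 114 mm over their backs; the gripper's body (76 mm by 85 mm) begins 54 mm behind the grasp point. The pads swing forward as they close: fully open they stand 13 mm farther back than shut.
Start: joints at [-78.759, 17.945, 2.641, 74.691, 0, 82.002], TCP at [189.474, -542.929, 231.323] pointing down, gripper open.
Joint ranges: [-158.12, 158.12], [-49.38, 96.58], [-58.88, 72.47], [-126.05, 133.96], [-84.25, 85.87], [-180, 180]. Speed limits (degrees/s): [147.25, 147.25, 180, 180, 180, 180].

### API

Orientations are given as [roll, pitch, yaw] about the fixed x, y, z axes, in that order (R = Rz(yaw) Ry(pitch) Rx(roll)).
In Python, from station import status, vision, ticket gives the robot as it stands.
- The arm moves only by the tool jog_arm, never from a script. Its argument "series" is a list of rows, each a list of 3 entries, a list of its own where there are three numbers: the shift along the tool's x, y, z in m, then the turn, a rotation vector about the tool's x, y, z in rad, then the gripper's target within -1 to 1 (fully open at 1, half-way at 0, shut at -1). In form: [[[tx, ty, tz], [wx, wy, wz], fingers], ...]. A call has 1 to 8 rows; each row shifts and turns the pose as measured when the row begins, along the tool's axes as they then stand; what a row does not reach is not made up. A row lasts 1/8 s, in which the tool goes at most 62.5 mm and 10.7 degrees, less where a joint would pass 70% of its speed; a pose out of reach is approached as far as the arm can. A call with a gripper value outside its range is refused whole. The fingers move at their own pace and stop on an object; "squeeze" is the grip in N (left out, the last holds). Time passes only in rows, so rows that do not move let the fingers close. It gives the time, the measured TCP pose, the force and the opening at its end, in the units of the state.
- status.state(): the state, without advancing time (a new reading comes with each control period).
- vision.snapshot(name): name is "scene" or "top" or "wrist"; returns the picture (480x640x3 uint8, blue, green, red); there is no depth.
- vision.get_calibration(name): a dict with "vfov" (degrees; the focal length in pixels is half the picture's height over the tangent of half this angle, whatever the lens; pixels are square), "cx", "cy" (the principal point, pixels), "k1" (the pictures are not rectified: a ray, as slopes to the right and down, at radius r is drawn at 1 + k1 r^2 times it, then the intrinsics apply), "R" (3x3) and "t" (3): a world point X has camera coordinates R X + t. Camera axes: x right, y down, z forward; pixel columns grow to the right and rows downward; lengths in mm; the calibration is good to about 2 mm. A picture is of the moment at which its call begins: read the wrist's pose just before it. get_calibration takes no time and is no camera call; for the wrist camera it gives the pose at the moment of the call.
- ticket.job_done(): hands the job in, once; it reports no verdict.
Trained networks look in the newest picture that a camera, given by its name, has taken for a name from the list of things; names that differ only in an ending like _2 or _b are one class to them, and where a whole thing is asked for, a point or a joint stands for the part that bears it (a point fixed in the world has none). Each returns a list of dicts, best first, with "score" (0 to 1); they miss things now and then, are a little off and sometimes report something else, mostly with a low value. They report only what shows in the picture. A call takes as long as a camera call.
- vision.find_in(target, camera): "centre" ([x, y, z] in mm, in the coordinates of the camera as it stood for that picture, good to about 4 mm: the middle of the surface that is visible of it).
The state is a dict: "time_s": time; "q": joint angles; "joint_vel": joint speeds; "joint_torque": joint torques, N m; "eef_pos": TCP position; "ee_rot": TCP orientation; "wrist_force": force on the tool from outside, world axes, zero at the start; "torque": the same for the moment, N m; "grip_width": opening from 0.0 (shut) to 1.0 (fully open).
Only numpy, scipy, OpenCV 4.12 (cv2) and the standard library are available. Lean on these libraries where they do the work, as an engineer would, in place of code of your own. Each camera call takes 0.05 s, during which the arm holds its last target. There are 200 camera calls.

### The job

Pull the lamp tray out from under its hood by its knob until it stops, lift the lamp out, and hold it up to the inspection camera on its stand: the clear window end square on to the lens and centred on it, about 6 cm in front of the glass, with the lamp in line with the direction the camera looks (sloping up to it). Finish while still holding the lamp there, steady, in the gripper; do not touch the camera, do not drop the lamp, and leave the other things on the bench where they are.

Things in the scene. Friction and masses are not known exactly. Their poses are not given: they have to be found in the camera images.
- lamp_bay: Fixed lamp bay: grey base plate 166 x 195 x 8 mm with an aluminium hood (170 x 84 mm, top at 101 mm, underside at 96 mm) over one end. Origin on the worktop under the middle of the hood. The hood is open only towards the bay's -y side; the tray slides out along the bay's -y (roughly to the robot's right).
- lamp_tray (a joint): Slide of the lamp tray in the bay, in m: 0 = fully home under the hood (as it starts), 0.130 = fully out at its stop. Friction about 1.5 N, no spring; it stays where it is left.
- tray_knob (a point): Point on the black upright round knob of the tray, 18 mm diameter, standing from 20 to 92 mm above the worktop; the point is on its axis, 75 mm above the worktop. It moves with the tray; 105 mm along the bay's -y from the lamp's axis. A tall instrument casing stands close beyond the bay (from x = 0.557 m, y above 0.24 m): with a wide gripper, close the fingers along the bay's y.
- lamp_mid (a point): Centre of the hollow-cathode lamp (38 x 146 x 38 mm, 0.12 kg; grip it like a straight bar 38 mm wide): black base at one end, clear glass window at the other. Its own y axis runs along it from window to base. It lies loose, crosswise on the tray, its centre 63 mm above the worktop, window towards the bay's +x, and rides along as the tray comes out.
- lamp_window (a point): Centre of the flat outer face of the lamp's clear window end, 73 mm from the lamp's centre along its own -y axis.
- hc_lamp: The same lamp; this origin is at the middle of its underside, 19 mm below its centre. It lies in two black saddles whose lips reach 11 mm up its sides; between them, over the middle 84 mm of the lamp, both sides are free down to the tray plate, 20 mm above the worktop.
- insp_cam: Fixed inspection camera: round foot 84 mm across, 9 mm radius post 284 mm high, grey camera head with a short black lens. Origin on the worktop under the foot; the camera looks towards its own -x.
- lens (a point): Centre of the front glass of the inspection camera's lens (barrel 35 to 39 mm across), about 265 mm above the worktop. The camera looks along this frame's -x axis, 20 degrees below level; y is level, z is up across the picture.
- spare_vial: Bystander: small glass vial with screw cap, 24 mm across, 44 mm high; origin under its middle. Leave it alone.
- dropper: Bystander: amber dropping bottle, 44 mm across, 88 mm high; origin under its middle. Leave it alone.
- tips: Bystander: pipette tip box, 89 x 120 x 75 mm; origin under its middle. Leave it alone.
- amber_vial: Bystander: glass vial with screw cap, 28 mm across, 53 mm high; origin under its middle. Leave it alone.
- handset: Bystander: phone lying flat, 150 x 72 x 9 mm; origin under its middle. Leave it alone.
- tape: Bystander: roll of tape lying flat, 96 mm across, 25 mm high; origin under its middle. Leave it alone.
- wrench: Bystander: small open-ended spanner, 118 x 25 x 5 mm; origin under its middle. Leave it alone.
- cup: Bystander: small beaker, 49 mm across, 60 mm high; origin under its middle. Leave it alone.

How it is judged (in metres and radians):
On the way, in this order (a step that is already met when the one before it is completed fails the run):
1. the tray is pulled out to its stop with the lamp lying in it (value of joint lamp_tray above 0.118 m and height (world z) of lamp_mid below 0.08 m and distance between lamp_mid and tray_knob below 0.13 m), for 0.2 s.
2. the lamp is lifted clear of the tray in the gripper (height (world z) of lamp_mid above 0.12 m and contact force between the fingers and hc_lamp above 1 N), for 0.2 s.
At the end, for the whole second after the job is handed in: Lamp held still in the gripper, centre over 150 mm above the worktop, window centre 40 to 85 mm in front of the lens and within 15 mm of the optical axis both ways, lamp within 0.16 rad of that axis, nothing touching the camera (x of lamp_window in the frame of lens between -0.085 and -0.04 m and y of lamp_window in the frame of lens between -0.015 and 0.015 m and z of lamp_window in the frame of lens between -0.015 and 0.015 m and angle between the y axis of hc_lamp and the x axis of lens, either way round below 0.16 rad and height (world z) of lamp_mid above 0.15 m and contact force between the fingers and hc_lamp above 1 N and contact force between insp_cam and anything else below 0.5 N and linear speed of hc_lamp below 0.02 m/s and angular speed of hc_lamp below 0.15 rad/s); the arm keeps its last pose, push and grip.
It fails at once if the camera is touched or knocked (contact force between insp_cam and anything else above 2 N).
It fails at once if the lamp is dropped out of the tray or the gripper onto the bench (height (world z) of lamp_mid below 0.045 m).
It fails at once if a bystander is moved more than 30 mm (distance of any of spare_vial, dropper, tips, amber_vial, handset, tape, wrench, cup from where it was at the start of the episode above 0.03 m).
It also fails if it takes over 51 s, if anything falls off the work surface, if the arm or the gripper's body presses on something with over 40 N, if the wrist force passes 120 N, or if a joint passes its speed limit or range.

## Working session

There is one attempt and no reset: what is moved stays moved. The work goes in short steps, Python scripts to look and compute and a tool call to move; the robot and the scene stay as the last step left them, time stands still between calls to the robot, and variables do not carry over. Pictures are saved under pics/ and viewed, about 8 in all and at most 12, crops included, and the job is handed in when it is done.

Besides the shell and the picture viewer there is one more tool, called after "Emit:" in YAML: its name, and indented under it one key for each argument. jog_arm: Moves the arm, as the interface text tells. Its arguments: {"type":"object","properties":{"series":{"type":"array"},"squeeze":{"type":"number"}},"required":["series"]}

```bash
mkdir -p pics; cat > h.py <<'E'
import numpy as np, cv2
from station import status, vision, ticket
from scipy.spatial.transform import Rotation as Ro
def snap(c,name=None):
    K=vision.get_calibration(c); im=vision.snapshot(c)
    if name: cv2.imwrite('pics/'+name+'.png',im)
    return K,im
def find(t,c,K,n=2):
    R=np.array(K['R']);T=np.array(K['t']).ravel()
    out=[]
    for d in vision.find_in(t,c)[:n]:
        X=R.T@(np.array(d['centre'])-T); out.append((round(d['score'],2),X.round(1).tolist()))
    return out
def proj(X,K):
    R=np.array(K['R']);T=np.array(K['t']).ravel()
    p=R@np.array(X)+T; f=240/np.tan(np.radians(K['vfov'])/2)
    s=p[:2]/p[2]; s=s*(1+K['k1']*(s@s)); return s*f+[K['cx'],K['cy']]
E
cat > a.py <<'E'
from h import *
s=status.state(); print(s)
ims=[]
for c in ['scene','top']:
    K,im=snap(c,'a_'+c); ims.append(im)
    print(c,(-np.array(K['R']).T@np.array(K['t']).ravel()).round(0))
    for t in ['tray_knob','lamp_mid','lamp_window','hc_lamp','lens','insp_cam','lamp_bay','tips','dropper','cup','tape','handset','spare_vial','amber_vial','wrench']:
        print(t,find(t,c,K))
E
python3 a.py
```

```text
{'time_s': 0.0, 'q': array([-7.87589137e+01,  1.79898622e+01,  2.57663543e+00,  7.46905665e+01,
        1.65825767e-04,  8.20027321e+01]), 'joint_vel': array([ 0.04208029, -0.01019718, -0.14223048,  0.02071919,  0.04683972,
       -0.04150636]), 'joint_torque': array([ 1.25758594e-03, -4.80627036e+01,  2.98532170e+01,  1.93453190e-02,
       -2.41863745e-05,  1.29872143e-05]), 'eef_pos': array([ 189.36406311, -542.38016937,  230.41579737]), 'ee_rot': array([-1.79897239e+02, -1.46045254e-02,  1.92383409e+01]), 'wrist_force': array([-0.05129664,  0.02580037, -0.49171842]), 'torque': array([-0.01939487, -0.01019476,  0.03385489]), 'grip_width': 1.0033283797276262}
scene [ -748. -1107.  1008.]
tray_knob []
lamp_mid [(0.27, [438.8, -600.1, 17.4]), (0.18, [559.4, -437.4, 256.7])]
lamp_window []
hc_lamp [(0.43, [543.8, -434.2, 291.5])]
lens [(0.63, [542.6, -434.2, 290.2])]
insp_cam [(0.73, [559.9, -437.2, 259.3])]
lamp_bay [(0.55, [366.3, 393.8, 83.7])]
tips [(0.61, [429.6, 607.1, 57.3])]
dropper [(0.51, [435.9, 503.1, 70.4])]
cup [(0.8, [670.1, 169.4, 35.8])]
tape [(0.88, [439.3, -599.6, 19.5]), (0.18, [376.2, -111.0, 9.1])]
handset [(0.62, [375.6, -114.7, 9.1])]
spare_vial [(0.62, [365.5, 160.6, 28.3])]
amber_vial [(0.71, [512.8, -496.4, 30.0])]
wrench []
top [ 252.   36. 1987.]
tray_knob [(0.6, [439.5, 331.5, 21.3])]
lamp_mid [(0.68, [458.3, -595.4, 25.7]), (0.35, [439.2, 325.4, 18.5])]
lamp_window []
hc_lamp []
lens [(0.61, [563.3, -422.4, 302.4])]
insp_cam []
lamp_bay [(0.59, [432.3, 354.0, 19.3])]
tips [(0.69, [437.6, 621.6, 74.9])]
dropper [(0.59, [439.9, 503.3, 57.2])]
cup [(0.45, [697.1, 182.3, 16.6])]
tape [(0.81, [456.7, -595.8, 25.3]), (0.6, [559.3, -423.3, 280.8])]
handset []
spare_vial []
amber_vial [(0.58, [521.1, -488.0, 52.5])]
wrench [(0.61, [409.9, -264.7, 4.5]), (0.42, [559.9, -423.0, 281.9])]
```

View pics/a_scene.png

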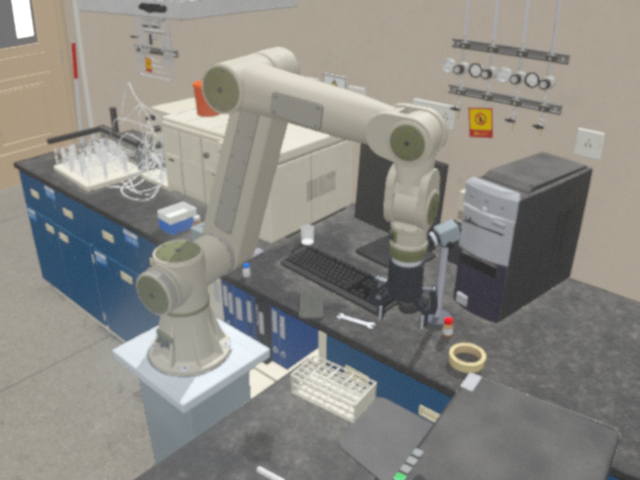

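View pics/a_top.png

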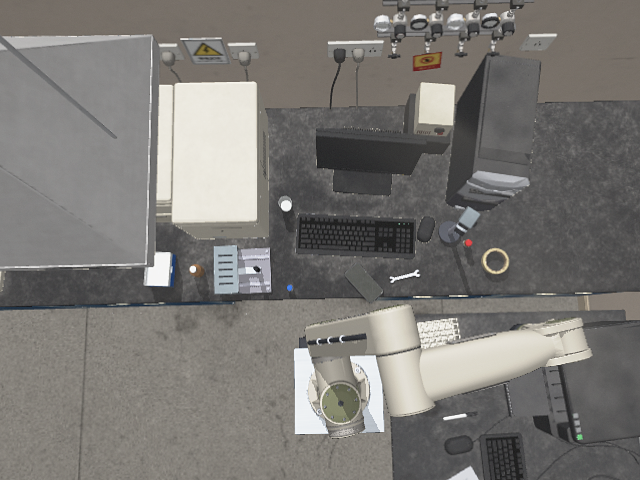

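The scene view shows the stand at about (440,270) with its head at (447,233), and the arm hides the bay. In the top view the bay is around (240,270) with the knob near (257,269), and the camera stand is at (455,228). Next I'll zoom in on both.

```bash
python3 - <<'E'
import cv2,numpy as np
t=cv2.imread('pics/a_top.png');s=cv2.imread('pics/a_scene.png')
a=cv2.resize(t[230:310,200:300],(400,320),interpolation=cv2.INTER_CUBIC)
b=cv2.resize(t[195:255,425:500],(400,320),interpolation=cv2.INTER_CUBIC)
c=cv2.resize(s[210:340,400:500],(216,280),interpolation=cv2.INTER_CUBIC)
o=np.zeros((600,800,3),np.uint8);o[:320,:400]=a;o[:320,400:]=b;o[320:,:216]=c
cv2.imwrite('pics/crop1.png',o)
from h import *
K=vision.get_calibration('top');print(K)
E
```

```text
{'vfov': 48.57375235561513, 'cx': 330.50495963151883, 'cy': 237.91743788899976, 'k1': 0.019909316087481938, 'R': array([[-0.02410683, -0.99968175,  0.00743359],
       [-0.98817394,  0.02270168, -0.1516473 ],
       [ 0.15143028, -0.01100142, -0.98840672]]), 't': array([  26.84651045,  549.26747557, 1925.93789963])}
```

View pics/crop1.png

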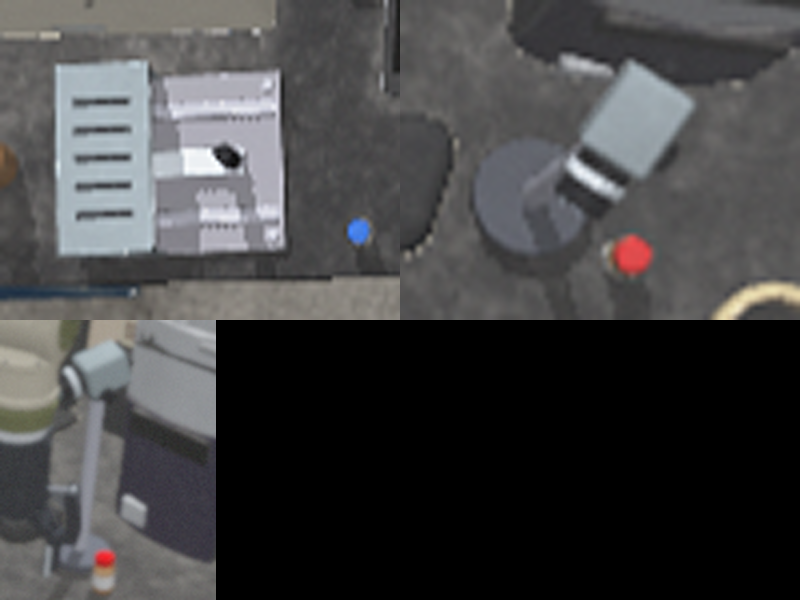

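```bash
cat >> h.py <<'E'
def back(px,K,z):
    f=240/np.tan(np.radians(K['vfov'])/2)
    d=(np.array(px,float)-[K['cx'],K['cy']])/f; s=d.copy()
    for _ in range(20): s=d/(1+K['k1']*(s@s))
    R=np.array(K['R']);T=np.array(K['t']).ravel();o=-R.T@T;v=R.T@np.r_[s,1]
    return (o+v*(z-o[2])/v[2]).round(1)
E
python3 - <<'E'
from h import *
K=vision.get_calibration('top')
for n,p,z in [('TL',(56,64),101),('TR',(150,61),101),('BR',(154,251),101),('BL',(60,254),101),('pTR',(280,70),8),('pBR',(285,246),8),('knobtop',(221,149),92),('knobbot',(238,165),22)]:
    print(n,back((200+p[0]/4,230+p[1]/4),K,z))
for n,p,z in [('foot',(530,195),8),('lens',(580,190),265),('headL0',(632,62),300),('headL1',(580,140),290),('headR0',(694,100),300),('headR1',(625,180),290),('headC',(638,120),305)]:
    print(n,back((425+(p[0]-400)/5.333,195+p[1]/5.333),K,z))
K=vision.get_calibration('scene'); print(K['vfov'])
for n,p,z in [('foot',(82,552),8),('lens',(70,382),265)]:
    print(n,back((400+p[0]/2.16,210+(p[1]-320)/2.154),K,z))
E
```

```text
TL [521. 431. 101.]
TR [521.8 347.4 101. ]
BR [352.7 343.4 101. ]
BL [352.1 425.9 101. ]
pTR [523.8 241.2   8. ]
pBR [359.3 237.7   8. ]
knobtop [442.4 285.5  92. ]
knobbot [434.2 279.1  22. ]
foot [ 568.9 -435.5    8. ]
lens [ 530.1 -405.3  265. ]
headL0 [ 602.4 -432.6  300. ]
headL1 [ 556.9 -400.7  290. ]
headR0 [ 578.1 -468.7  300. ]
headR1 [ 531.6 -426.5  290. ]
headC [ 565.6 -432.6  305. ]
44.03555516347128
foot [ 566.9 -438.5    8. ]
lens [ 546.5 -404.3  265. ]
```

```bash
cat >> h.py <<'E'
def down(yaw): return Ro.from_euler('xyz',[180,0,yaw],degrees=True)
def plan(ways,g,start=None):
    """ways: (pos mm, Rotation, nrows)"""
    s=status.state(); p=np.array(s['eef_pos']); R=Ro.from_euler('xyz',s['ee_rot'],degrees=True)
    print('now',p.round(1),np.round(s['ee_rot'],1),'t',round(s['time_s'],2),'g',round(s['grip_width'],3),'F',np.round(s['wrist_force'],1))
    for q,Q,n in ways:
        dp=(np.array(q)-p)/n; w=(Q*R.inv()).as_rotvec()/n
        for i in range(n):
            a=R.inv().apply(dp)/1000; R2=Ro.from_rotvec(w)*R; b=(R.inv()*R2).as_rotvec()
            print([a.round(3).tolist(),b.round(3).tolist(),g],end=', '); p=p+dp; R=R2
        print(); 
E
python3 - <<'E'
from h import *
plan([((350,-330,290),down(73),5),((430,0,290),down(127),6),((439,282,240),down(181.3),6)],0)
E
```

```text
now [ 189.5 -542.9  231.3] [180.   -0.   19.2] t 1.6 g 0.999 F [ 0.   0.2 -0.2]
[[0.044, -0.03, -0.012], [0.0, 0.0, -0.188], 0], [[0.049, -0.021, -0.012], [0.0, 0.0, -0.188], 0], [[0.052, -0.011, -0.012], [0.0, 0.0, -0.188], 0], [[0.053, -0.001, -0.012], [0.0, 0.0, -0.188], 0], [[0.053, 0.009, -0.012], [0.0, 0.0, -0.188], 0], 
[[0.056, -0.003, -0.0], [-0.0, 0.0, -0.157], 0], [[0.056, 0.006, 0.0], [-0.0, 0.0, -0.157], 0], [[0.055, 0.014, 0.0], [-0.0, 0.0, -0.157], 0], [[0.052, 0.023, 0.0], [-0.0, 0.0, -0.157], 0], [[0.048, 0.031, 0.0], [-0.0, 0.0, -0.157], 0], [[0.042, 0.038, 0.0], [-0.0, 0.0, -0.157], 0], 
[[0.037, 0.029, 0.008], [-0.0, 0.0, -0.158], 0], [[0.032, 0.035, 0.008], [-0.0, 0.0, -0.158], 0], [[0.026, 0.039, 0.008], [-0.0, 0.0, -0.158], 0], [[0.019, 0.043, 0.008], [-0.0, 0.0, -0.158], 0], [[0.012, 0.045, 0.008], [-0.0, 0.0, -0.158], 0], [[0.005, 0.047, 0.008], [-0.0, 0.0, -0.158], 0],
```

Emit:
jog_arm:
  series:
    - [[0.044,-0.03,-0.012],[0,0,-0.185],0]
    - [[0.049,-0.021,-0.012],[0,0,-0.185],0]
    - [[0.052,-0.011,-0.012],[0,0,-0.185],0]
    - [[0.053,0,-0.012],[0,0,-0.185],0]
    - [[0.053,0.009,-0.012],[0,0,-0.185],0]
  squeeze: 40

```text
time_s: 2.22
eef_pos: [352.4, -327.8, 291.3]
ee_rot: [180.0, -0.0, 73.0]
wrist_force: [1.1, -0.8, -0.9]
grip_width: 0.499
```

Emit:
jog_arm:
  series:
    - [[0.056,-0.003,0],[0,0,-0.157],0]
    - [[0.056,0.006,0],[0,0,-0.157],0]
    - [[0.055,0.014,0],[0,0,-0.157],0]
    - [[0.052,0.023,0],[0,0,-0.157],0]
    - [[0.048,0.031,0],[0,0,-0.157],0]
    - [[0.042,0.038,0],[0,0,-0.157],0]

```text
time_s: 2.98
eef_pos: [432.7, 12.4, 293.4]
ee_rot: [179.8, 0.4, 128.8]
wrist_force: [0.7, -0.9, -0.6]
grip_width: 0.499
```

```bash
python3 - <<'E'
from h import *
plan([((439,250,240),down(181.3),7)],0)
K,im=snap('scene','b_scene')
for t in ['lens','insp_cam']: print(t,find(t,'scene',K))
K,im=snap('top','b_top')
for t in ['lens','insp_cam','tray_knob']: print(t,find(t,'top',K))
E
```

```text
now [432.7  12.4 293.4] [179.8   0.4 128.8] t 2.98 g 0.499 F [ 0.7 -0.9 -0.6]
[[0.026, 0.022, 0.008], [0.0, 0.001, -0.131], 0], [[0.023, 0.025, 0.008], [0.0, 0.001, -0.131], 0], [[0.019, 0.028, 0.008], [0.0, 0.001, -0.131], 0], [[0.016, 0.03, 0.008], [0.0, 0.001, -0.131], 0], [[0.011, 0.032, 0.008], [0.0, 0.001, -0.131], 0], [[0.007, 0.033, 0.008], [0.0, 0.001, -0.131], 0], [[0.003, 0.034, 0.008], [0.0, 0.001, -0.131], 0], 
lens [(0.56, [544.9, -434.2, 288.8]), (0.25, [556.5, -434.3, 224.8])]
insp_cam [(0.79, [558.4, -435.9, 221.7])]
lens [(0.73, [564.9, -420.6, 302.9])]
insp_cam [(0.66, [558.0, -420.7, 280.6])]
tray_knob [(0.76, [441.6, 326.7, 22.8]), (0.45, [440.4, 501.4, 57.0])]
```

Motion tracks well, so I'll go above the knob and look with the wrist camera.

Emit:
jog_arm:
  series:
    - [[0.026,0.022,0.008],[0,0,-0.131],0]
    - [[0.023,0.025,0.008],[0,0,-0.131],0]
    - [[0.019,0.028,0.008],[0,0,-0.131],0]
    - [[0.016,0.03,0.008],[0,0,-0.131],0]
    - [[0.011,0.032,0.008],[0,0,-0.131],0]
    - [[0.007,0.033,0.008],[0,0,-0.131],0]
    - [[0.003,0.034,0.008],[0,0,-0.131],0]

```text
time_s: 4.2
eef_pos: [446.3, 238.8, 235.4]
ee_rot: [-179.7, 0.5, -179.4]
wrist_force: [-0.3, 0.4, -0.1]
grip_width: 0.502
```

```bash
python3 - <<'E'
from h import *
K,im=snap('wrist','c_wrist')
print((-np.array(K['R']).T@K['t']).round(0), np.array(K['R']).round(2).tolist())
for t in ['tray_knob','lamp_bay','lamp_mid']: print(t,find(t,'wrist',K))
for z in (92,75,22): print(proj((439,282,z),K).round())
plan([((439,282,150),down(181.3),2)],0)
E
```

```text
[363. 239. 378.] [[-0.01, 1.0, -0.0], [0.94, 0.01, 0.33], [0.33, -0.0, -0.94]]
tray_knob [(0.74, [434.5, 362.4, 19.0])]
lamp_bay [(0.7, [429.3, 362.3, 90.1])]
lamp_mid []
[389. 214.]
[386. 208.]
[379. 194.]
now [445.7 238.4 235.3] [-179.7    0.5 -179.6] t 4.4 g 0.505 F [-0.1  0.9  0.1]
[[0.004, 0.022, 0.043], [-0.003, 0.004, -0.008], 0], [[0.003, 0.022, 0.043], [-0.003, 0.004, -0.008], 0],
```

View pics/c_wrist.png

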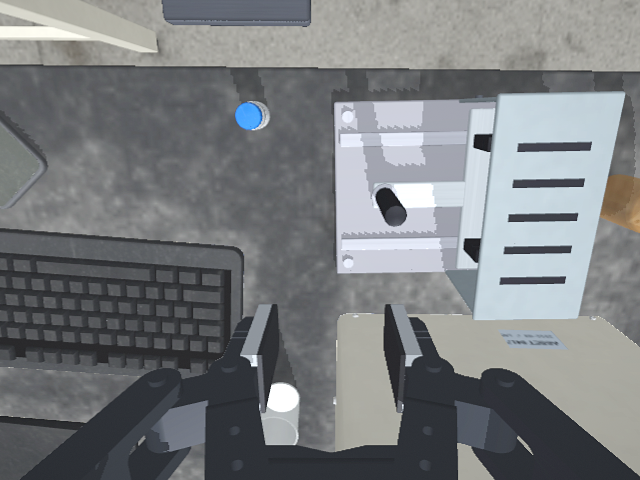

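The wrist view has the knob top centred at about (394,215) and its base at (384,190). The hood's near corners are at (496,94) and (471,320), and the vial at (251,115) is well clear.

```bash
python3 - <<'E'
from h import *
K=vision.get_calibration('wrist')
print(back((394,215),K,92),back((384,191),K,22),'hood',back((496,94),K,101),back((471,320),K,101),back((625,92),K,101),back((582,319),K,101),'vial',back((249,115),K,44))
p=back((394,215),K,92)
plan([((p[0],p[1],150),down(181.3),2),((p[0],p[1],57),down(181.3),3)],0)
E
```

```text
[439.2 285.4  92. ] [435.4 286.4  22. ] hood [354.  346.1 101. ] [522.9 350.6 101. ] [352.1 430.5 101. ] [521.1 438.9 101. ] vial [369.6 171.1  44. ]
now [445.7 238.4 235.3] [-179.7    0.5 -179.6] t 4.4 g 0.505 F [-0.1  0.9  0.1]
[[0.003, 0.024, 0.042], [-0.003, 0.004, -0.008], 0], [[0.003, 0.024, 0.043], [-0.003, 0.004, -0.008], 0], 
[[-0.0, -0.0, 0.031], [0.0, 0.0, 0.0], 0], [[-0.0, -0.0, 0.031], [0.0, 0.0, 0.0], 0], [[-0.0, -0.0, 0.031], [0.0, 0.0, 0.0], 0],
```

Emit:
jog_arm:
  series:
    - [[0.003,0.023,0.042],[-0.003,0.004,-0.01],0]
    - [[0.003,0.023,0.043],[-0.003,0.004,-0.01],0]
    - [[0,0,0.0],[0,0,0],0]

```text
time_s: 4.78
eef_pos: [443.2, 279.9, 150.5]
ee_rot: [180.0, 0.3, -179.2]
wrist_force: [0.0, -0.3, -0.2]
grip_width: 0.503
```

```bash
python3 - <<'E'
from h import *
plan([((438.5,285,57),down(181.4),3)],0)
E
```

```text
now [443.2 279.9 150.5] [ 180.     0.3 -179.2] t 4.78 g 0.503 F [ 0.  -0.3 -0.2]
[[0.002, 0.002, 0.031], [0.0, 0.002, -0.003], 0], [[0.002, 0.002, 0.031], [0.0, 0.002, -0.003], 0], [[0.002, 0.002, 0.031], [0.0, 0.002, -0.003], 0],
```

Emit:
jog_arm:
  series:
    - [[0.003,0.002,0.03],[0,0.002,-0.005],0]
    - [[0.003,0.002,0.031],[0,0.002,-0.005],0]
    - [[0.001,0.001,0.029],[0,0.002,0],0]
    - [[0,0,0.002],[0,0,0],-1]
    - [[0,0,0],[0,0,0],-1]
    - [[0,0,0],[0,0,0],-1]
    - [[0,0,0],[0,0,0],-1]

```text
time_s: 5.65
eef_pos: [444.1, 278.6, 65.6]
ee_rot: [179.8, 0.5, -179.4]
wrist_force: [1.8, 1.3, -12.5]
grip_width: 0.195
```

Emit:
jog_arm:
  series:
    - [[0,-0.01,0],[0,0,0],-1]
    - [[0,-0.016,0],[0,0,0],-1]
    - [[0,-0.02,0],[0,0,0],-1]
    - [[0,-0.02,0],[0,0,0],-1]
    - [[0,-0.02,0],[0,0,0],-1]
    - [[0,-0.02,0],[0,0,0],-1]
    - [[0,-0.014,0],[0,0,0],-1]
    - [[0,-0.01,0],[0,0,0],-1]

```text
time_s: 6.65
eef_pos: [447.8, 156.4, 65.6]
ee_rot: [177.5, 0.8, -179.1]
wrist_force: [2.7, 63.7, -28.2]
grip_width: 0.19
```

Emit:
jog_arm:
  series:
    - [[0,0.002,0],[0.03,0,0],-1]
    - [[0,0,0],[0,0,0],-1]

```text
time_s: 6.9
eef_pos: [447.7, 158.4, 65.7]
ee_rot: [179.3, 0.9, -179.0]
wrist_force: [3.0, 2.4, -14.2]
grip_width: 0.197
```

```bash
python3 - <<'E'
from h import *
print(status.state()['eef_pos'],status.state()['wrist_force'])
K,im=snap('wrist','d_wrist')
for t in ['tray_knob','hc_lamp','lamp_mid','lamp_window']: print(t,find(t,'wrist',K))
K,im=snap('top','d_top')
for t in ['hc_lamp','lamp_mid','lamp_window','tray_knob']: print(t,find(t,'top',K))
E
```

```text
[447.70546815 158.35224345  65.660452  ] [  3.0022518    2.36064317 -14.24113574]
tray_knob [(0.94, [434.8, 234.8, 22.2])]
hc_lamp [(0.97, [422.1, 248.2, 79.5])]
lamp_mid [(0.56, [424.9, 250.5, 75.6])]
lamp_window [(0.58, [419.8, 250.9, 77.4])]
hc_lamp [(0.66, [430.7, 262.4, 76.9])]
lamp_mid [(0.87, [431.6, 259.1, 78.3])]
lamp_window [(0.65, [426.1, 255.8, 82.3])]
tray_knob []
```

View pics/d_wrist.png

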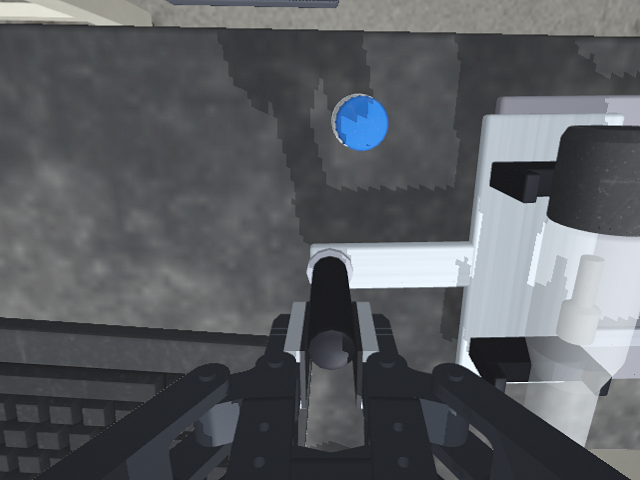

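The tray is out: the knob is at (331,265) to (335,350), and the lamp lies in its saddles with its black base at (600,180). I'll release the knob and rise.

Emit:
jog_arm:
  series:
    - [[0,0,0],[0,0,0],0]
    - [[0,0,0],[0,0,0],0]
    - [[0,0,0],[0,0,0],0]
    - [[0,0,-0.03],[0,0,0],0]
    - [[0,0,-0.045],[0,0,0],0]
    - [[0,0,-0.045],[0,0,0],0]
    - [[0,0,-0.045],[0,0,0],1]
    - [[0,0,0],[0.01,0.01,-0.03],1]

```text
time_s: 8.4
eef_pos: [446.5, 156.8, 241.7]
ee_rot: [179.6, 0.8, -177.3]
wrist_force: [0.3, 0.1, -0.2]
grip_width: 0.902
```

```bash
python3 - <<'E'
from h import *
K,im=snap('wrist','e_wrist')
for t in ['tray_knob','hc_lamp','lamp_mid','lamp_window']: print(t,find(t,'wrist',K))
plan([((441,260,200),down(181.4),3)],1)
np.save('K_e.npy',K,allow_pickle=True)
E
```

```text
tray_knob [(0.9, [438.1, 235.1, 19.8])]
hc_lamp [(0.95, [425.6, 253.9, 78.3])]
lamp_mid [(0.72, [427.4, 255.8, 77.4])]
lamp_window [(0.74, [426.6, 257.2, 82.7])]
now [443.5 156.4 235.9] [ 179.7    0.2 -177.3] t 8.65 g 1.003 F [ 0.3  0.2 -0. ]
[[-0.001, 0.034, 0.012], [0.002, 0.001, 0.007], 1], [[-0.0, 0.035, 0.012], [0.002, 0.001, 0.007], 1], [[-0.0, 0.035, 0.012], [0.002, 0.001, 0.007], 1],
```

View pics/e_wrist.png

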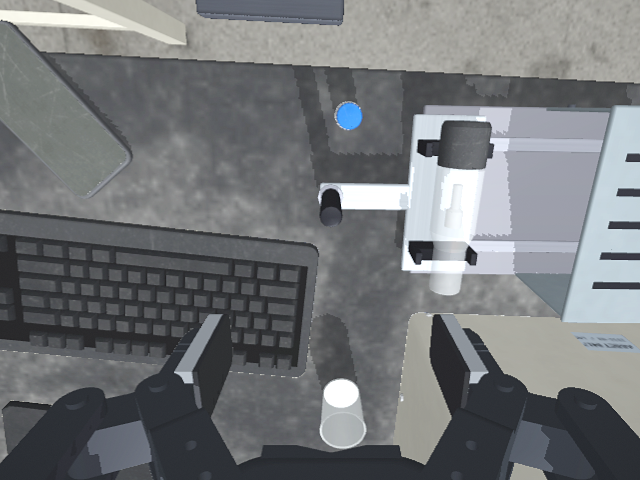

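```bash
python3 - <<'E'
from h import *
K=np.load('K_e.npy',allow_pickle=True).item()
print('knob',back((331,216),K,92),'base',back((467,121),K,72),'win',back((445,294),K,63),'lip edges mid',back((438,205),K,63),back((482,205),K,63))
for x in (368,514): print(proj((x,260,63),K).round())
E
```

```text
knob [443.8 158.3  92. ] base [369.9 258.5  72. ] win [520.6 266.   63. ] lip edges mid [438.2 248.2  63. ] [436.5 285.2  63. ]
[465. 118.]
[439. 287.]
```

Emit:
jog_arm:
  series:
    - [[0,0.034,0.012],[0.002,0.001,0.007],1]
    - [[0,0.035,0.012],[0.002,0.001,0.007],1]
    - [[0,0.035,0.012],[0.002,0.001,0.007],1]
    - [[0,0,0],[0,0,0],1]

```text
time_s: 9.15
eef_pos: [436.9, 261.6, 193.7]
ee_rot: [-179.8, -0.5, -178.8]
wrist_force: [-1.2, -0.4, -0.2]
grip_width: 1.0
```

Emit:
jog_arm:
  series:
    - [[-0.003,0.001,0.04],[0,0,0],1]
    - [[-0.002,0.001,0.04],[0,0,0],1]
    - [[-0.001,0.001,0.03],[0,0,0],1]
    - [[0,0,0],[0,0,0],1]

```text
time_s: 9.65
eef_pos: [440.2, 261.6, 78.7]
ee_rot: [-179.7, -0.7, -178.8]
wrist_force: [-0.7, -0.0, 0.6]
grip_width: 1.001
```

```bash
python3 - <<'E'
from h import *
plan([((443,263,42),down(181.4),2)],1)
E
```

```text
now [440.2 261.6  78.7] [-179.7   -0.7 -178.8] t 9.65 g 1.001 F [-0.7 -0.   0.6]
[[-0.002, 0.001, 0.018], [-0.003, -0.006, -0.002], 1], [[-0.002, 0.001, 0.018], [-0.003, -0.006, -0.002], 1],
```

Emit:
jog_arm:
  series:
    - [[-0.002,0.001,0.018],[-0.003,-0.006,0],1]
    - [[-0.002,0.001,0.018],[-0.003,-0.006,0],1]
    - [[0,0,0],[0,0,0],1]

```text
time_s: 10.02
eef_pos: [445.5, 262.5, 45.0]
ee_rot: [180.0, 0.1, -178.9]
wrist_force: [-0.6, -0.7, -0.1]
grip_width: 0.999
```

Emit:
jog_arm:
  series:
    - [[0,0,0],[0,0,0],-1]
    - [[0,0,0],[0,0,0],-1]
    - [[0,0,0],[0,0,0],-1]
    - [[0,0,0],[0,0,0],-1]
    - [[0,0,0],[0,0,0],-1]
  squeeze: 40

```text
time_s: 10.65
eef_pos: [447.6, 262.8, 48.9]
ee_rot: [179.9, 0.4, -179.0]
wrist_force: [-0.4, 0.2, -1.3]
grip_width: 0.443
```

Emit:
jog_arm:
  series:
    - [[0,0,-0.01],[0,0,0],-1]
    - [[0,0,-0.025],[0,0,0],-1]
    - [[0,0,-0.04],[0,0,0],-1]
    - [[0,0,-0.045],[0,0,0],-1]
    - [[0,0,-0.045],[0,0,0],-1]
    - [[0,0,-0.03],[0,0,0],-1]
    - [[0,0,0],[0,0,0],-1]

```text
time_s: 11.52
eef_pos: [445.0, 262.1, 252.2]
ee_rot: [179.9, 0.3, -178.9]
wrist_force: [0.1, 0.5, -2.0]
grip_width: 0.441
```

```bash
python3 - <<'E'
from h import *
K,im=snap('scene','f_scene')
print(status.state()['grip_width'],status.state()['eef_pos'])
for t in ['lens','insp_cam','hc_lamp','lamp_window']: print(t,find(t,'scene',K))
kw=vision.get_calibration('wrist'); W=vision.snapshot('wrist'); print(find('hc_lamp','wrist',kw),find('lamp_window','wrist',kw))
np.save('K_f.npy',kw,allow_pickle=True)
c=im[215:330,410:490]; o=np.zeros((560,800,3),np.uint8)
o[:,:390]=cv2.resize(c,(390,560),interpolation=cv2.INTER_CUBIC); o[:300,400:]=cv2.resize(W,(400,300),interpolation=cv2.INTER_AREA)
t=cv2.imread('pics/b_top.png')[205:240,440:485]; o[300:,400:]=cv2.resize(t,(400,260),interpolation=cv2.INTER_CUBIC)
cv2.imwrite('pics/f.png',o); cv2.imwrite('pics/f_w.png',W)
E
```

```text
0.437613241494586 [444.35418287 261.87796105 250.68259825]
lens [(0.66, [547.2, -433.3, 290.9])]
insp_cam [(0.89, [556.9, -434.7, 225.5])]
hc_lamp [(0.56, [398.2, 249.0, 271.6])]
lamp_window [(0.88, [398.6, 249.0, 279.1])]
[(0.88, [407.0, 259.6, 282.9]), (0.45, [432.6, 372.2, 100.8])] [(0.86, [404.0, 263.3, 281.4])]
```

View pics/f.png

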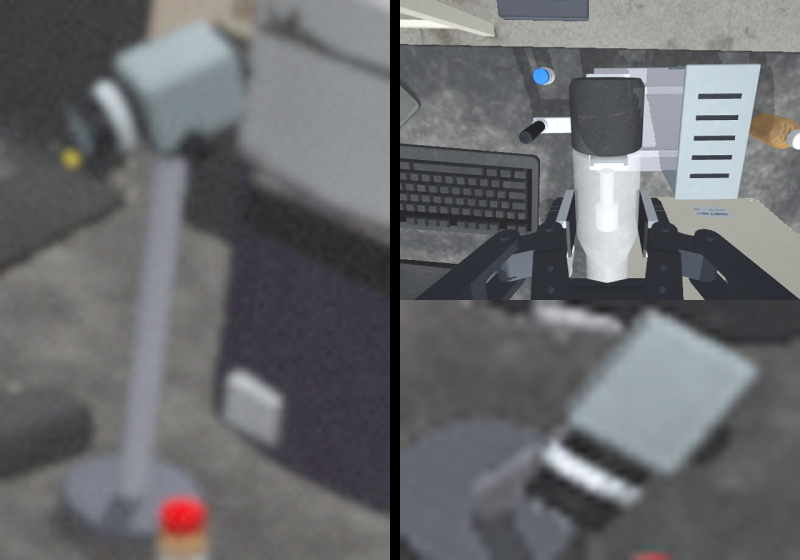

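The lamp is firmly held, with the window beyond the fingers. In the scene view the lens front is at about (425,242) px, and in the top view at about (458.6,232.6). Next I'll triangulate those two.

```bash
cat >> h.py <<'E'
def ray(px,K):
    a=back(px,K,1000.);b=back(px,K,0.)
    o=-np.array(K['R']).T@np.array(K['t']).ravel(); v=(b-a); return o,v/np.linalg.norm(v)
def tri(obs):
    A=np.zeros((3,3));B=np.zeros(3)
    for o,v in obs:
        P=np.eye(3)-np.outer(v,v);A+=P;B+=P@o
    X=np.linalg.solve(A,B); return X.round(1),[round(float(np.linalg.norm((np.eye(3)-np.outer(v,v))@(X-o))),1) for o,v in obs]
E
python3 - <<'E'
from h import *
Ks=vision.get_calibration('scene');Kt=vision.get_calibration('top')
S=lambda x,y:ray((410+x*80/390,215+y*115/560),Ks)
T=lambda x,y:ray((440+(x-400)*45/400,205+(y-300)*35/260),Kt)
print('lens',tri([S(72,130),T(565,505)]))
print('ring',tri([S(113,115),T(595,470)]))
print('headback top L',tri([S(205,22),T(640,312)]))
print('head front top R?',tri([S(150,118),T(672,472)]))
print('head back top R',tri([S(245,75),T(758,372)]))
print('foot',S(130,490),back((410+130*80/390,215+495*115/560),Ks,8),back((440+82*45/400,205+192*35/260),Kt,8))
E
```

```text
lens (array([ 520.8, -400.5,  265.9]), [4.2, 4.2])
ring (array([ 536.9, -413.2,  272.6]), [1.2, 1.2])
headback top L (array([ 601.8, -426.8,  310.2]), [2.2, 2.2])
head front top R? (array([ 533.6, -438.6,  280.8]), [1.9, 1.9])
head back top R (array([ 575.5, -469.4,  301. ]), [0.9, 0.9])
foot (array([ -747.54708293, -1107.10541164,  1007.9155701 ]), array([ 0.73815903,  0.37824087, -0.55861891])) [ 569.1 -432.8    8. ] [ 571.6 -435.1    8. ]
```

```bash
cat >> h.py <<'E'
def tool(az,th):
    a,t=np.radians([az,th]);h=np.array([np.cos(a),np.sin(a),0]);k=np.array([0,0,1.])
    z=np.sin(t)*h-np.cos(t)*k; x=-np.cos(t)*h-np.sin(t)*k
    return Ro.from_matrix(np.c_[x,np.cross(z,x),z])
def wcam(p,R):
    K=np.load('K_f.npy',allow_pickle=True).item()
    p0=np.array([444.35,261.88,250.7]);R0=Ro.from_euler('xyz',[179.9,.3,-178.9],degrees=True)
    c=-np.array(K['R']).T@np.array(K['t']).ravel(); c2=np.array(p)+(R*R0.inv()).apply(c-p0)
    Rc=np.array(K['R'])@(R*R0.inv()).as_matrix().T
    return dict(K,R=Rc,t=-Rc@c2),c2
E
python3 - <<'E'
from h import *
L=np.array([523,-401,265])
for p in [(350,-60,300),(330,-130,300),(400,-100,320)]:
  for az in (-20,-35,-50):
    for th in (20,35,50):
      K,c=wcam(p,tool(az,th)); print(p,az,th,proj(L,K).round(),np.linalg.norm(L-c).round(), 'dT',np.linalg.norm(L-np.array(p)).round())
E
```

```text
(350, -60, 300) -20 20 [ 47. 496.] 501.0 dT 384.0
(350, -60, 300) -20 35 [ 78. 411.] 511.0 dT 384.0
(350, -60, 300) -20 50 [ 94. 339.] 515.0 dT 384.0
(350, -60, 300) -35 20 [153. 518.] 516.0 dT 384.0
(350, -60, 300) -35 35 [175. 424.] 528.0 dT 384.0
(350, -60, 300) -35 50 [186. 346.] 533.0 dT 384.0
(350, -60, 300) -50 20 [250. 530.] 524.0 dT 384.0
(350, -60, 300) -50 35 [261. 431.] 538.0 dT 384.0
(350, -60, 300) -50 50 [266. 349.] 544.0 dT 384.0
(330, -130, 300) -20 20 [124. 494.] 463.0 dT 335.0
(330, -130, 300) -20 35 [147. 410.] 474.0 dT 335.0
(330, -130, 300) -20 50 [158. 338.] 478.0 dT 335.0
(330, -130, 300) -35 20 [217. 510.] 474.0 dT 335.0
(330, -130, 300) -35 35 [230. 420.] 486.0 dT 335.0
(330, -130, 300) -35 50 [237. 343.] 491.0 dT 335.0
(330, -130, 300) -50 20 [305. 517.] 479.0 dT 335.0
(330, -130, 300) -50 35 [309. 423.] 491.0 dT 335.0
(330, -130, 300) -50 50 [310. 345.] 497.0 dT 335.0
(400, -100, 320) -20 20 [ 52. 443.] 449.0 dT 330.0
(400, -100, 320) -20 35 [ 75. 372.] 456.0 dT 330.0
(400, -100, 320) -20 50 [ 85. 309.] 457.0 dT 330.0
(400, -100, 320) -35 20 [146. 470.] 464.0 dT 330.0
(400, -100, 320) -35 35 [164. 390.] 473.0 dT 330.0
(400, -100, 320) -35 50 [172. 320.] 476.0 dT 330.0
(400, -100, 320) -50 20 [233. 486.] 474.0 dT 330.0
(400, -100, 320) -50 35 [243. 400.] 484.0 dT 330.0
(400, -100, 320) -50 50 [248. 325.] 488.0 dT 330.0
```

```bash
python3 - <<'E'
from h import *
L=np.array([523,-401,265])
for p in [(400,-130,400),(430,-180,400)]:
  for az in (-20,-30):
    for th in (35,45,):
      K,c=wcam(p,tool(az,th)); print(p,az,th,proj(L,K).round(),proj(L+[45,-35,20],K).round(),np.linalg.norm(L-c).round())
plan([((430,60,330),tool(-10,20),4),((420,-150,390),tool(-22,40),4)],-1)
E
```

```text
(400, -130, 400) -20 35 [127. 292.] [126. 332.] 462.0
(400, -130, 400) -20 45 [126. 250.] [129. 287.] 458.0
(400, -130, 400) -30 35 [175. 307.] [180. 345.] 473.0
(400, -130, 400) -30 45 [176. 264.] [183. 297.] 470.0
(430, -180, 400) -20 35 [146. 268.] [143. 313.] 411.0
(430, -180, 400) -20 45 [143. 229.] [145. 272.] 406.0
(430, -180, 400) -30 35 [187. 283.] [191. 326.] 421.0
(430, -180, 400) -30 45 [186. 243.] [193. 282.] 417.0
now [443.1 261.3 247.9] [-179.9   -0.2 -178.9] t 11.93 g 0.439 F [ 0.3 -0.3 -1.5]
[[0.004, -0.05, -0.02], [0.008, -0.088, 0.048], -1], [[0.0, -0.051, -0.02], [0.008, -0.088, 0.048], -1], [[-0.004, -0.051, -0.02], [0.008, -0.088, 0.048], -1], [[-0.008, -0.05, -0.019], [0.008, -0.088, 0.048], -1], 
[[-0.011, -0.052, -0.012], [0.026, -0.087, 0.046], -1], [[-0.015, -0.052, -0.009], [0.026, -0.087, 0.046], -1], [[-0.018, -0.051, -0.007], [0.026, -0.087, 0.046], -1], [[-0.02, -0.051, -0.004], [0.026, -0.087, 0.046], -1],
```

Emit:
jog_arm:
  series:
    - [[0.004,-0.04,-0.02],[0.008,-0.08,0.045],-1]
    - [[0,-0.05,-0.02],[0.008,-0.088,0.048],-1]
    - [[-0.004,-0.051,-0.02],[0.008,-0.088,0.048],-1]
    - [[-0.008,-0.05,-0.019],[0.008,-0.088,0.048],-1]
    - [[-0.011,-0.052,-0.012],[0.026,-0.087,0.046],-1]
    - [[-0.015,-0.052,-0.009],[0.026,-0.087,0.046],-1]
    - [[-0.018,-0.04,-0.007],[0.026,-0.087,0.046],-1]
    - [[-0.015,-0.03,-0.004],[0.026,-0.06,0.04],-1]

```text
time_s: 12.92
eef_pos: [422.8, -115.1, 385.8]
ee_rot: [-179.2, 38.8, 158.4]
wrist_force: [-0.2, 0.9, -1.3]
grip_width: 0.442
```

```bash
python3 - <<'E'
from h import *
L=np.array([523,-401,265])
K,im=snap('wrist','g_w'); np.save('K_g.npy',K,allow_pickle=True)
print(proj(L,K).round(),find('lens','wrist',K),find('insp_cam','wrist',K))
plan([((430,-180,400),tool(-25,45),2)],-1)
E
```

```text
[107. 278.] [(0.93, [552.5, -410.8, 291.1])] [(0.94, [554.9, -422.6, 256.9])]
now [ 422.8 -114.7  385.4] [-179.2   38.7  158.4] t 13.07 g 0.438 F [-0.2  0.8 -1.2]
[[-0.017, -0.029, 0.004], [0.013, -0.055, 0.022], -1], [[-0.017, -0.029, 0.006], [0.013, -0.055, 0.022], -1],
```

View pics/g_w.png

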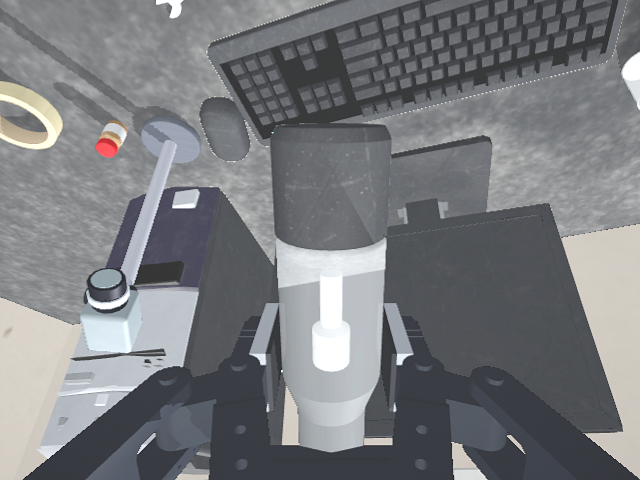

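The inspection camera shows at left. Its lens glass is centred at about (107,279), against a predicted (107,278), and its foot is at (170,141). The estimate holds, so I'll do a refined triangulation and plan the approach.

```bash
python3 - <<'E'
from h import *
Ks=vision.get_calibration('scene');Kt=vision.get_calibration('top');Kg=np.load('K_g.npy',allow_pickle=True).item()
S=lambda x,y:ray((410+x*80/390,215+y*115/560),Ks)
T=lambda x,y:ray((440+(x-400)*45/400,205+(y-300)*35/260),Kt)
print('lens',tri([S(72,130),T(565,505),ray((107,279),Kg)]),back((107,279),Kg,265),'foot',back((170,142),Kg,8))
L=np.array([523,-401,265.])
for az in (141,144,147):
    a=np.radians(az);d=np.array([np.cos(a)*.94,np.sin(a)*.94,-.342]); print(az,'head pt',proj(L-45*d,Kg).round(),'ring',proj(L-22*d,Kg).round())
E
```

```text
lens (array([ 521.6, -400.1,  265.9]), [4.4, 4.1, 1.1]) [ 524.1 -402.   265. ] foot [ 570.7 -436.6    8. ]
141 head pt [109. 308.] ring [108. 294.]
144 head pt [111. 309.] ring [109. 294.]
147 head pt [113. 309.] ring [110. 294.]
```

```bash
python3 - <<'E'
from h import *
Kg=np.load('K_g.npy',allow_pickle=True).item()
p=np.array([422.8,-114.8,385.5]);R=Ro.from_euler('xyz',[-179.2,38.75,158.4],degrees=True)
for dx in (0,4.5,9):
  for dz in (-14,-19):
    W=lambda q: proj(p+R.apply(q),Kg).round().tolist()
    print(dx,dz,'base far rim top/bot/l/r',W([dx+73,0,dz-19]),W([dx+73,0,dz+19]),W([dx+73,-19,dz]),W([dx+73,19,dz]),'win',W([dx-73,0,dz-12]))
u=np.array([np.cos(np.radians(144))*.9397,np.sin(np.radians(144))*.9397,-.342]);L=np.array([523,-401,265.5])
Q=tool(-36,20); print(Q.as_matrix().round(3),u)
for D in (62,100,200):
    c=L+u*(D+73); tcp=c-Q.apply([4.5,0,-14]); print(D,'c',c.round(1),'tcp',tcp.round(1),Q.as_euler('xyz',degrees=True).round(1))
tcp=L+u*(73+180)-Q.apply([4.5,0,-14])
plan([(tcp+[0,40,60],tool(-30,30),3),(tcp,Q,2)],-1)
E
```

```text
0 -14 base far rim top/bot/l/r [331.0, 143.0] [331.0, 135.0] [271.0, 138.0] [391.0, 138.0] win [331.0, 509.0]
0 -19 base far rim top/bot/l/r [331.0, 145.0] [331.0, 136.0] [269.0, 140.0] [393.0, 139.0] win [331.0, 521.0]
4.5 -14 base far rim top/bot/l/r [331.0, 126.0] [331.0, 122.0] [271.0, 124.0] [391.0, 124.0] win [331.0, 501.0]
4.5 -19 base far rim top/bot/l/r [331.0, 127.0] [331.0, 122.0] [268.0, 124.0] [394.0, 124.0] win [331.0, 513.0]
9 -14 base far rim top/bot/l/r [331.0, 108.0] [331.0, 109.0] [270.0, 109.0] [392.0, 108.0] win [331.0, 493.0]
9 -19 base far rim top/bot/l/r [331.0, 108.0] [331.0, 109.0] [267.0, 108.0] [395.0, 108.0] win [331.0, 505.0]
[[-0.76   0.588  0.277]
 [ 0.552  0.809 -0.201]
 [-0.342  0.    -0.94 ]] [-0.76023327  0.5523418  -0.342     ]
62 c [ 420.4 -326.4  219.3] tcp [ 427.7 -331.7  207.7] [180.  20. 144.]
100 c [ 391.5 -305.4  206.3] tcp [ 398.8 -310.7  194.7] [180.  20. 144.]
200 c [ 315.5 -250.2  172.1] tcp [ 322.8 -255.5  160.5] [180.  20. 144.]
now [ 422.8 -114.7  385.4] [-179.2   38.7  158.4] t 13.07 g 0.438 F [-0.2  0.8 -1.2]
[[0.043, -0.045, 0.034], [0.023, 0.051, 0.04], -1], [[0.039, -0.045, 0.037], [0.023, 0.051, 0.04], -1], [[0.035, -0.046, 0.04], [0.023, 0.051, 0.04], -1], 
[[0.006, -0.017, 0.031], [0.022, 0.087, 0.048], -1], [[0.003, -0.017, 0.032], [0.022, 0.087, 0.048], -1],
```

Offset dx=4.5, dz=-14 matches the picture exactly. I'll go to a standoff with the window 130 mm in front of the lens.

```bash
cat >> h.py <<'E'
u=np.array([np.cos(np.radians(144))*.9397,np.sin(np.radians(144))*.9397,-.342]);L=np.array([523,-401,265.5]);Q=tool(-36,20)
def tcpD(D): return L+u*(D+73)-Q.apply([4.5,0,-14])
def rep():
    s=status.state();R=Ro.from_euler('xyz',s['ee_rot'],degrees=True)
    w=np.array(s['eef_pos'])+R.apply([4.5-73,0,-14]); M=np.c_[-u,[u[1]/-.9397*-1,0,0],[0,0,0]]
    x=-u; y=np.cross([0,0,1],x); y/=np.linalg.norm(y); z=np.cross(x,y); d=w-L
    print('window in lens frame',np.round([d@x,d@y,d@z],1),'ang',np.degrees(np.arccos(abs(R.apply([1,0,0])@x))).round(1),'vel',np.abs(s['joint_vel']).max().round(2))
E
python3 - <<'E'
from h import *
t=tcpD(130); print(t)
plan([(t+[-20,30,80],tool(-30,30),5),(t,Q,3)],-1)
E
```

```text
[ 375.96747063 -294.17461442  184.45739395]
now [ 422.8 -114.7  385.4] [-179.2   38.7  158.4] t 13.07 g 0.438 F [-0.2  0.8 -1.2]
[[0.016, -0.032, 0.018], [0.014, 0.03, 0.024], -1], [[0.015, -0.033, 0.019], [0.014, 0.03, 0.024], -1], [[0.013, -0.033, 0.02], [0.014, 0.03, 0.024], -1], [[0.012, -0.033, 0.021], [0.014, 0.03, 0.024], -1], [[0.011, -0.033, 0.022], [0.014, 0.03, 0.024], -1], 
[[0.004, -0.005, 0.028], [0.015, 0.058, 0.032], -1], [[0.002, -0.005, 0.029], [0.015, 0.058, 0.032], -1], [[0.0, -0.005, 0.029], [0.015, 0.058, 0.032], -1],
```

Emit:
jog_arm:
  series:
    - [[0.016,-0.032,0.018],[0.014,0.03,0.024],-1]
    - [[0.015,-0.033,0.019],[0.014,0.03,0.024],-1]
    - [[0.013,-0.033,0.02],[0.014,0.03,0.024],-1]
    - [[0.012,-0.033,0.021],[0.014,0.03,0.024],-1]
    - [[0.011,-0.033,0.022],[0.014,0.03,0.024],-1]
    - [[0.004,-0.005,0.028],[0.015,0.058,0.032],-1]
    - [[0.002,-0.005,0.029],[0.015,0.058,0.032],-1]
    - [[0,-0.005,0.029],[0.015,0.058,0.032],-1]

```text
time_s: 14.08
eef_pos: [374.8, -291.2, 175.9]
ee_rot: [179.8, 19.0, 144.2]
wrist_force: [1.0, -0.5, -0.6]
grip_width: 0.44
```

```bash
python3 - <<'E'
from h import *
rep(); plan([(tcpD(62),Q,6)],-1)
E
```

```text
window in lens frame [-135.2    1.9   -8.3] ang 1.1 vel 41.19
now [ 374.8 -291.2  175.9] [179.8  19.  144.2] t 14.07 g 0.44 F [ 1.  -0.5 -0.6]
[[-0.012, -0.0, -0.001], [0.001, -0.003, 0.001], -1], [[-0.012, -0.0, -0.001], [0.001, -0.003, 0.001], -1], [[-0.012, -0.0, -0.001], [0.001, -0.003, 0.001], -1], [[-0.012, -0.0, -0.001], [0.001, -0.003, 0.001], -1], [[-0.012, -0.0, -0.001], [0.001, -0.003, 0.001], -1], [[-0.012, -0.0, -0.001], [0.001, -0.003, 0.001], -1],
```

Emit:
jog_arm:
  series:
    - [[-0.012,0,-0.002],[0,-0.003,0],-1]
    - [[-0.012,0,-0.002],[0,-0.003,0],-1]
    - [[-0.012,0,-0.001],[0,-0.003,0],-1]
    - [[-0.01,0,-0.001],[0,-0.003,0],-1]
    - [[-0.008,0,-0.001],[0,-0.003,0],-1]
    - [[-0.005,0,-0.001],[0,-0.003,0],-1]
    - [[0,0,0],[0,0,0],-1]

```text
time_s: 14.95
eef_pos: [422.4, -322.1, 206.1]
ee_rot: [179.8, 20.1, 144.5]
wrist_force: [-0.6, 0.4, -1.4]
grip_width: 0.44
```

```bash
python3 - <<'E'
from h import *
rep(); plan([(tcpD(62),Q,2)],-1)
K,im=snap('scene','h_s');Kt,it=snap('top','h_t')
print(find('lamp_window','scene',K),find('lamp_window','top',Kt),tcpD(62), (L+62*u).round())
rep()
o=np.zeros((420,800,3),np.uint8)
o[:,:395]=cv2.resize(im[215:305,390:475],(395,420),interpolation=cv2.INTER_CUBIC);o[:,405:]=cv2.resize(it[195:279,400:479],(395,420),interpolation=cv2.INTER_CUBIC)
cv2.imwrite('pics/h.png',o)
print('window',proj(L+62*u,K),proj(L+62*u,Kt),'lens',proj(L,K),proj(L,Kt))
E
```

```text
window in lens frame [-71.9   5.2   2. ] ang 0.5 vel 0.37
now [ 422.4 -322.1  206.1] [179.8  20.1 144.5] t 14.95 g 0.44 F [-0.6  0.4 -1.4]
[[-0.005, -0.002, 0.001], [0.004, 0.001, 0.004], -1], [[-0.005, -0.002, 0.001], [0.004, 0.001, 0.004], -1], 
[(0.9, [385.0, -314.5, 224.6])] [(0.6, [447.5, -340.1, 244.7])] [ 427.66333297 -331.73385692  207.71339395] [ 476. -367.  244.]
window in lens frame [-72.8   5.3   1.5] ang 0.5 vel 0.15
window [406.23865004 250.40596718] [446.56980086 248.09480448] lens [426.88842582 241.24415632] [457.61958002 232.76280515]
```

View pics/h.png

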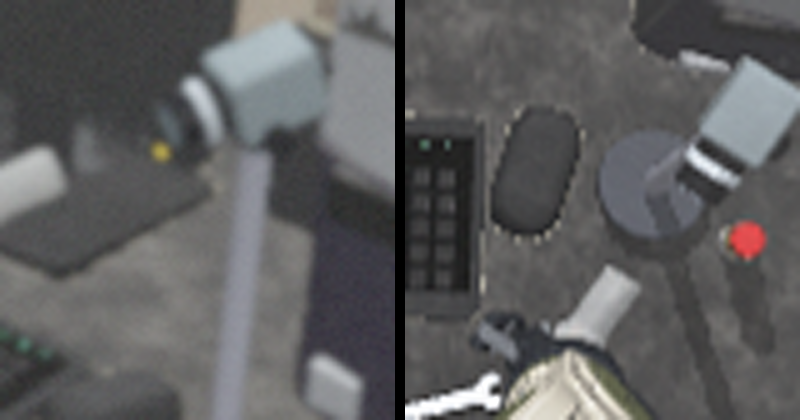

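The lamp lies along the lens axis in both views: its end is at (60,172) with the lens at (168,128) in the left crop, and (622,272) against (700,195) in the right. I'll make a small final correction.

Emit:
jog_arm:
  series:
    - [[-0.005,-0.003,0.001],[0,0,0.004],-1]
    - [[-0.005,-0.002,0.001],[0,0,0.004],-1]
    - [[0,0,0],[0,0,0],-1]
    - [[0,0,0],[0,0,0],-1]

```text
time_s: 15.65
eef_pos: [427.2, -332.1, 206.5]
ee_rot: [179.5, 20.0, 144.0]
wrist_force: [0.2, 0.6, -1.2]
grip_width: 0.44
```

```bash
python3 - <<'E'
from h import *
rep(); 
K,im=snap('scene');Kt,it=snap('top','i_t')
rep(); print(proj(tcpD(0)*0+L+u*60,K).round(1),proj(L+u*60,Kt).round(1))
o=np.zeros((420,800,3),np.uint8)
o[:,:395]=cv2.resize(im[215:305,390:475],(395,420),interpolation=cv2.INTER_CUBIC);o[:,405:]=cv2.resize(it[195:279,400:479],(395,420),interpolation=cv2.INTER_CUBIC)
cv2.imwrite('pics/i.png',o)
E
```

```text
window in lens frame [-62.6  -0.7  -1.1] ang 0.0 vel 0.31
window in lens frame [-62.5  -0.7  -1. ] ang 0.0 vel 0.09
[406.9 250.1] [446.9 247.6]
```

View pics/i.png

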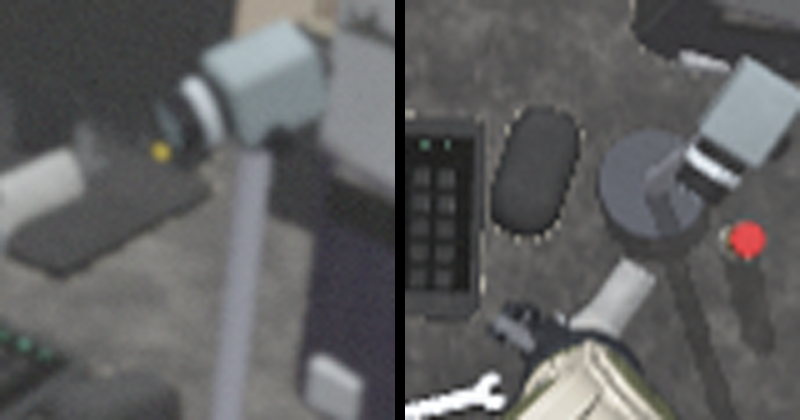

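```bash
python3 -c "
from h import *
rep(); print(status.state()['grip_width']); print(ticket.job_done())"
```

```text
window in lens frame [-62.5  -0.7  -1. ] ang 0.0 vel 0.09
0.4378026924532493
the job is handed in; nothing more can be done
None
```

I pulled the tray out by its knob until it reached the stop, lifted the lamp out, and handed the job in with the lamp held at the inspection camera. The clock read about 16 s of the 51 s allowed; no verdict is reported.

**Final position:** From the arm pose and my lens estimate, the window is about 62 mm in front of the lens. It is within about 1 mm of the axis both ways, and the lamp's angle to the axis is about 0°. The arm was still, with the gripper opening at 37 mm.

**Lens estimate:** I combined the scene, top and wrist views. They agreed to about 4 mm, so the true error may be a few mm larger than the figures above suggest. The network's lens positions differed by 20–40 mm, so I used my own pixel readings instead.

**Last picture check:** The window end was within 1 px of prediction in the scene view and within 2 px in the top view. Extending the lamp's line in the top view passed up to about 6 mm from the lens.

**Not as planned:** I gripped the knob about 9 mm higher than intended. Pulling against the tray's stop peaked at about 64 N on the wrist, so I eased off at once. I did not re-measure the bystanders at the end, but saw no contact with them or the camera.

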